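# Hold the reader's enabling button at half travel

## Robot

A 6-joint arm with a two-finger parallel gripper is mounted at the origin on a cart in front of the work surface, level with it; the furniture and walls round the work are solid. World frame = base frame: x ahead of the robot, y to its left, z up, the work surface at z = 0. Lengths are in m, angles in rad, forces in N, time in s.
With the tool pointing down it reaches from about 0.35 to 0.975 m from the base axis. Payload 4.9 kg.
Tool frame: the origin (TCP) lies at the very end of the fingers, on their centre line; the grasp point (between the pads) lies 19 mm behind it (ctrl.pinch_z is the distance from the TCP to the grasp point, in m); z points along the fingers, y is the line along which they close (so a half turn about z gives the same grasp; the last joint's range is limited). The gripper opens to 85 mm and grips with 20 to 120 N. Pads are 22 mm wide; open, the fingers measure 114 mm over their backs; the gripper's body (76 mm by 85 mm) begins 54 mm behind the grasp point. The pads swing forward as they close: fully open they stand 13 mm farther back than shut.
Start: joints at [1.209, 0.053, 1.613, -0, 1.476, -0.119], TCP at [0.15, 0.607, 0.192] pointing down, gripper open.
Joint ranges: [-3.01, 3.01], [-1.01, 2.22], [0.06, 2.58], [-1.02, 4.17], [0.09, 2.62], [-3.14, 3.14]. Speed limits (rad/s): [2.57, 2.57, 3.14, 3.14, 3.14, 3.14].

## Interface

Orientations are given as a rotation vector (axis times angle).
In Python, from station import ctrl, optics gives the robot as it stands. The module is installed in compiled form; this text tells all that it offers.
- The arm moves only by the shell command python3 -m handwheel 'ROWS' [OPENING] [FORCE]. ROWS is JSON, one flat list of numbers, 6 for each row, row after row: the shift along the tool's x, y, z in m, then the turn, a rotation vector about the tool's x, y, z in degrees. A call has 1 to 20 rows; each row shifts and turns the commanded pose from where the row before left it, along the tool's axes as they then stand; what a row does not reach is not made up. A row lasts 1/10 s, in which the tool goes at most 50 mm and 8.59 degrees, less where a joint would pass 70% of its speed; a pose out of reach is approached as far as the arm can. A call is refused whole if a number of a shift passes 0.05 or a number of a turn 8.59, either way. A call with a gripper value outside its range is refused whole. OPENING is the closure, from 0 (fully open) to 1 (shut), set as the call begins (- or left out, the last holds). The fingers move at their own pace and stop on an object; FORCE is the grip in N (left out, the last holds). Time passes only in rows, so rows that do not move let the fingers close. It gives the time, the measured TCP pose, the force and the opening at its end, in the units of the state.
- ctrl.get_obs(): the state, without advancing time (a new reading comes with each control period).
- optics.get_image(name): name is "scene" or "top"; returns (picture, depth): 384x512x3 uint8, red, green, blue; 384x512 float32, m along the optical axis (not along the pixel's ray), 0 where there is no reading.
- optics.get_calibration(name): a dict with "fovy" (degrees; the focal length in pixels is half the picture's height over the tangent of half this angle, whatever the lens; pixels are square), "cx", "cy" (the principal point, pixels), "rvec" (rotation vector, rad) and "tvec" (3), from world to camera coordinates, as OpenCV has them. Camera axes: x right, y down, z forward; pixel columns grow to the right and rows downward; lengths in m; the calibration is good to about 2 mm. A picture is of the moment at which its call begins. get_calibration takes no time and is no camera call.
- ctrl.finish_job(): hands the job in, once; it reports no verdict.
The state is a dict: "t": time; "q": joint angles; "dq": joint speeds; "effort": joint torques, N m; "tool_pos": TCP position; "tool_rot": TCP orientation; "contact_force": force on the tool from outside, world axes, zero at the start; "wrist_torque": the same for the moment, N m; "opening": finger opening in m.
Only numpy, scipy, OpenCV 4.12 (cv2) and the standard library are available. Lean on these libraries where they do the work, as an engineer would, in place of code of your own. Each camera call takes 0.05 s, during which the arm holds its last target. There are 200 camera calls.

## Task

Put the white disc reader into service mode: pull its front drawer all the way out by the bar handle, then press the green button in the drawer down to half of its 16 mm travel and keep it there for at least 2 s. It is a three-position enabling button: let go or pressed right down it locks the reader, so never push it to the bottom. Finish while still holding the button half-way with the gripper fingers; leave the two vials and the loose dark disc where they stand.

Things in the scene. Friction and masses are not known exactly. Their poses are not given: they have to be found in the camera images.
- reader: white bench-top disc reader, a fixed low case 160 mm deep (its x), 200 mm wide (its y), top at 102 mm, with a flat grey round cover on the rear of the top up to 112 mm. Origin at the centre of its underside; its front with the drawer looks along its -x. It does not move. Tall cardboard cartons stand fixed on the left part of the bench (x 0.43 to 0.67, y above 0.38): swing in short of them.
- drawer_handle (a point): centre of the drawer's bar handle: a level steel bar 10 mm in diameter, 80 mm long along y, at 76 mm height. Its centre line is 40 mm in front of the grey drawer front (182 mm wide, top edge at 91 mm), so the clear gap behind the bar is 35 mm. The drawer is pulled along the point's -x (the reader's -x).
- drawer (a joint): how far the drawer is out, in m: 0 shut, 0.10 all the way out (end stop). It starts between 0 and 0.02, slides with about 2.5 N of friction and stays where it is left.
- button_cap: green round cap of the enabling button, 28 mm in diameter and 9 mm thick, in the drawer; origin at the centre of its top face, z up. Unpressed the top is 84 mm above the bench; it lies 97 mm behind the handle bar (along +x of the reader) in the middle of the drawer's width, reachable from above once the drawer is out. The yellow upper half of its stem is the 8 mm that stays visible at half travel; below it the stem is black.
- enable_button (a joint): how far the button is pressed straight down, in m: 0 released, 0.008 half-way, 0.016 bottom. Spring: about 2.4 N to start, plus 0.6 N per mm (about 7 N at half travel, 12 N at the bottom); it comes up when let go.
- brown_vial: bystander: brown vial with white cap, 24 mm in diameter, 52 mm high, standing on the bench to the right of the drawer's path; origin at the centre of its underside
- disc: bystander: dark flat reaction disc, 109 mm in diameter, 10 mm high, on the bench to the left of the drawer's path; origin at the centre of its underside
- blue_vial: bystander: brown vial with blue-grey cap, 21 mm in diameter, 46 mm high, standing beside the right side of the reader; origin at the centre of its underside

How it is judged:
On the way, in this order (a step that is already met when the one before it is completed fails the run):
1. the drawer is pulled out (at least 88 of its 100 mm) (value of joint drawer above 0.088 m), for 0.2 s.
2. with the drawer out, the fingers hold the button at half travel (8 mm, 3 mm more or less) for 2 s (value of joint drawer above 0.088 m and value of joint enable_button between 0.005 and 0.011 m and contact force between the fingers and button_cap above 2 N), for 2 s.
At the end, for the whole second after the job is handed in: The drawer is out by at least 88 of 100 mm, and the gripper fingers still press on the green cap (over 2 N) and hold it 8 mm down, give or take 3 mm; both vials and the disc are within 20 mm of where they stood and the vials are upright (all of step 2 and distance of each of brown_vial, disc, blue_vial from where it was at the start of the episode below 0.02 m and angle between each of brown_vial, blue_vial's own z axis and vertical below 0.3 rad); the arm keeps its last pose, push and grip.
It fails at once if the button is pushed to the bottom (over 14.5 of 16 mm) (value of joint enable_button above 0.0145 m).
It fails at once if a vial or the disc is shoved away (20 mm) or a vial tipped (distance of any of brown_vial, disc, blue_vial from where it was at the start of the episode above 0.02 m or angle between any of brown_vial, blue_vial's own z axis and vertical above 0.3 rad).
It also fails if it takes over 51 s, if anything falls off the work surface, if the arm or the gripper's body presses on something with over 40 N, if the wrist force passes 120 N, or if a joint passes its speed limit or range.

## Working session

There is one attempt and no reset: what is moved stays moved. The work goes in short steps, Python scripts to look and compute and a shell command to move; the robot and the scene stay as the last step left them, time stands still between calls to the robot, and variables do not carry over. Pictures are saved under pics/ and viewed, on a budget of 10 in all, crops included, one or two more only if the job needs it, and the job is handed in when it is done.

```bash
mkdir -p pics; cat > h.py <<'E'
import numpy as np,cv2
from station import ctrl,optics
def cal(n):
    c=optics.get_calibration(n);f=192/np.tan(np.radians(c['fovy'])/2)
    return f,c['cx'],c['cy'],cv2.Rodrigues(np.array(c['rvec'],float))[0],np.array(c['tvec'],float).ravel()
def cloud(n,d):
    f,cx,cy,R,t=cal(n);v,u=np.mgrid[:384,:512]
    P=np.stack([(u-cx)/f*d,(v-cy)/f*d,d],-1)
    return (P-t)@R
def snap(n,name):
    im,d=optics.get_image(n);cv2.imwrite(f'pics/{name}.png',im[:,:,::-1]);np.savez(f'pics/{name}.npz',im=im,d=d,P=cloud(n,d));return im,d,cloud(n,d)
E
python3 - <<'E'
from h import *
o=ctrl.get_obs();print(o)
for n in('scene','top'):
    im,d,P=snap(n,n+'0')
    print(n,optics.get_calibration(n))
a=cv2.imread('pics/scene0.png');b=cv2.imread('pics/top0.png')
cv2.imwrite('pics/both0.png',cv2.resize(np.vstack([a,b]),None,fx=.78,fy=.78))
E
```

```text
{'t': 0.0, 'q': array([ 1.20899656e+00,  5.33835391e-02,  1.61430687e+00, -8.16585188e-06,
        1.47599774e+00, -1.19005851e-01]), 'dq': array([-0.00015814,  0.0014309 , -0.00056433,  0.00103417, -0.00035062,
        0.00086833]), 'effort': array([ 2.62727852e-03, -3.93672502e+01, -3.70187473e+01,  5.53565189e-05,
        6.78362310e-03,  1.02606222e-06]), 'tool_pos': array([0.15001227, 0.60599857, 0.19083888]), 'tool_rot': array([-0.38038285, -3.11798301,  0.00319948]), 'contact_force': array([ 0.03289174, -0.33068452,  0.13998066]), 'wrist_torque': array([ 0.01890035, -0.031123  , -0.01813143]), 'opening': 0.0853267826065605}
scene {'fovy': 50.5507498749629, 'cx': 262.9832404576388, 'cy': 188.59507635693112, 'rvec': array([ 1.87984254, -1.46661787,  0.68124681]), 'tvec': array([-0.15744654,  0.45349   ,  0.47913946])}
top {'fovy': 50.70324726499942, 'cx': 260.6329802184227, 'cy': 194.3250264222247, 'rvec': array([ 2.16939008, -2.19120192,  0.09060383]), 'tvec': array([0.01322415, 0.60303861, 1.06773893])}
```

View pics/both0.png

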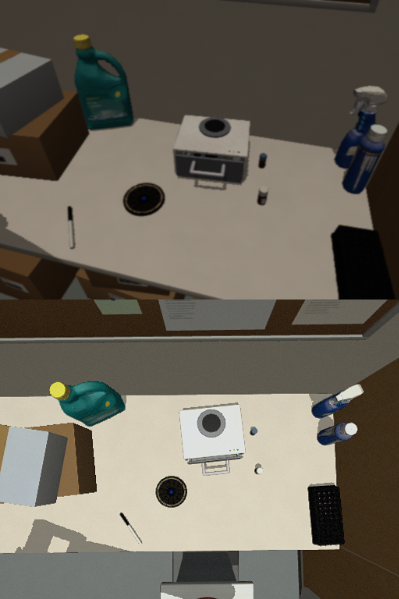

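The pictures show the reader at about (270,170) in top-image pixels, with the handle at about (275,210) on its near side. The disc is at (220,245), the vials are at (325,170) and (332,215), and the cartons are on the left.

```bash
python3 - <<'E'
from h import *
z=np.load('pics/top0.npz');P=z['P'];im=z['im'];v,u=np.mgrid[:384,:512]
roi=(u>215)&(u<325)&(v>120)&(v<235)
m=roi&(P[...,2]>.092)&(P[...,2]<.108)
k=cv2.morphologyEx(m.astype(np.uint8),cv2.MORPH_OPEN,np.ones((3,3)))
Q=P[(k>0)][:,:2].astype(np.float32);r=cv2.minAreaRect(Q);print(r,cv2.boxPoints(r),len(Q),np.median(P[k>0][:,2]))
m=roi&(v>195)&(P[...,2]>.05)&(P[...,2]<.09)
for x in sorted(P[m].round(3).tolist()):print(*x,end=' | ')
z=np.load('pics/scene0.npz');P2=z['P']
print()
v,u=np.mgrid[:384,:512]
# vials & disc
for n,(a,b) in dict(brown=(332,217),blue=(325,168),disc=(220,245)).items():
    print(n,P[b-4:b+5:2,a-4:a+5:4].round(3).reshape(-1,3)[np.argsort(-P[b-4:b+5:2,a-4:a+5:4,2].ravel())][:3].tolist())
E
python3 - <<'E'
import cv2
a=cv2.imread('pics/scene0.png')[130:270,200:370];b=cv2.imread('pics/top0.png')[110:250,200:350]
f=lambda x:cv2.resize(x,(400,360),interpolation=cv2.INTER_CUBIC)
cv2.imwrite('pics/crop0.png',cv2.hconcat([f(a),f(b)]))
E
```

```text
((0.6613067388534546, -0.020577967166900635), (0.16109594702720642, 0.20047767460346222), 5.454010486602783) [[ 0.571596    0.07155125]
 [ 0.5906508  -0.12801883]
 [ 0.75101745 -0.11270718]
 [ 0.7319627   0.08686289]] 3931 0.1016715158170794
0.52 -0.006 0.076 | 0.52 -0.003 0.078 | 0.52 -0.0 0.082 | 0.52 0.002 0.079 | 0.52 0.005 0.08 | 0.52 0.007 0.077 | 0.52 0.01 0.079 | 0.523 -0.029 0.078 | 0.523 -0.026 0.077 | 0.523 -0.021 0.078 | 0.523 -0.018 0.078 | 0.523 -0.016 0.078 | 0.523 -0.013 0.081 | 0.523 -0.011 0.078 | 0.523 -0.008 0.082 | 0.523 -0.006 0.081 | 0.523 -0.003 0.081 | 0.523 -0.0 0.082 | 0.523 0.002 0.079 | 0.523 0.005 0.08 | 0.523 0.007 0.079 | 0.523 0.01 0.083 | 0.525 -0.054 0.075 | 0.525 -0.052 0.077 | 0.525 -0.049 0.078 | 0.525 -0.046 0.079 | 0.525 -0.044 0.077 | 0.525 -0.041 0.08 | 0.525 -0.039 0.082 | 0.525 -0.036 0.083 | 0.525 -0.034 0.076 | 0.525 -0.031 0.081 | 0.525 -0.029 0.077 | 0.525 -0.026 0.083 | 0.525 -0.023 0.081 | 0.525 -0.021 0.082 | 0.525 -0.018 0.083 | 0.525 -0.016 0.079 | 0.525 -0.013 0.082 | 0.525 -0.011 0.08 | 0.525 -0.008 0.081 | 0.525 -0.006 0.08 | 0.
[... 6306 characters left out ...]
.576 -0.115 0.067 | 0.576 0.051 0.054 | 0.577 -0.118 0.089 | 0.577 -0.113 0.088 | 0.577 -0.097 0.088 | 0.577 -0.09 0.089 | 0.577 -0.087 0.089 | 0.577 -0.079 0.09 | 0.578 -0.075 0.088 | 0.578 -0.072 0.089 | 0.58 -0.118 0.089 | 0.58 -0.115 0.09 | 0.58 -0.097 0.088 | 0.585 -0.109 0.053 | 0.585 -0.106 0.053 | 0.587 -0.109 0.053 | 0.587 -0.106 0.055 | 0.59 -0.109 0.055 | 0.59 -0.106 0.055 | 0.591 -0.124 0.077 | 0.591 -0.122 0.075 | 0.591 -0.12 0.068 | 0.592 -0.119 0.056 | 
brown [[0.539, -0.179, 0.053], [0.534, -0.179, 0.051], [0.529, -0.189, 0.05]]
blue [[0.664, -0.164, 0.048], [0.664, -0.175, 0.047], [0.67, -0.164, 0.047]]
disc [[0.473, 0.118, 0.01], [0.468, 0.118, 0.01], [0.463, 0.129, 0.009]]
```

View pics/crop0.png

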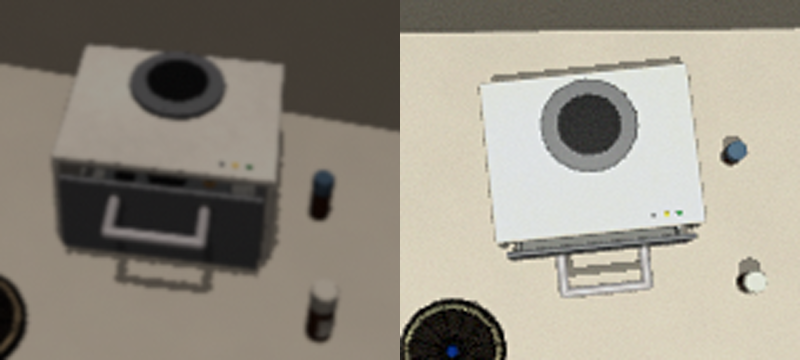

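```bash
python3 -m handwheel '[-0.026,-0.0265,0,0,0,0,-0.026,-0.0265,0,0,0,0,-0.026,-0.0265,0,0,0,0,-0.026,-0.0265,0,0,0,0,-0.026,-0.0265,0,0,0,0,-0.026,-0.0265,0,0,0,0,-0.026,-0.0265,0,0,0,0,-0.026,-0.0265,0,0,0,0,-0.026,-0.0265,0,0,0,0,-0.026,-0.0265,0,0,0,0,-0.026,-0.0265,0,0,0,0,-0.026,-0.0265,0,0,0,0,-0.026,-0.0265,0,0,0,0,-0.026,-0.0265,0,0,0,0,-0.026,-0.0265,0,0,0,0,-0.026,-0.0265,0,0,0,0,-0.026,-0.0265,0,0,0,0,-0.026,-0.0265,0,0,0,0,-0.026,-0.0265,0,0,0,0,-0.026,-0.0265,0,0,0,0]' 0.6 && python3 -m handwheel '[0,0,0,0,0,7.85,0,0,0,0,0,7.85,0,0,0,0,0,7.85,0,0,0,0,0,7.85,0,0,0,0,0,7.85,0,0,0,0,0,7.85,0,0,0,0,0,7.85,0,0,0,0,0,7.85,0,0,0,0,0,7.85,0,0,0,0,0,0,0,0,0,0,0,0]'
cat >> h.py <<'E'
from scipy.spatial.transform import Rotation as Ro
yaw=np.radians(5.45);ex=np.array([np.cos(yaw),np.sin(yaw),0]);ey=np.array([-ex[1],ex[0],0]);C=np.array([.6613,-.0206,0])
def st(local):
    o=ctrl.get_obs();R=Ro.from_rotvec(o['tool_rot']).as_matrix();p=o['tool_pos']
    L=np.array([(p-C)@ex,(p-C)@ey,p[2]])
    tgt=C+local[0]*ex+local[1]*ey+np.array([0,0,local[2]])
    print('t',o['t'],'p',p.round(4),'local',L.round(4),'f',o['contact_force'].round(2),'open',round(o['opening'],4))
    print('tool y yaw',np.degrees(np.arctan2(R[1,1],R[0,1])),'z',R[:,2].round(3),'shift to target (tool)',(R.T@(tgt-p)).round(4))
E
python3 -c "
from h import *;st([-.1345,0,.06])"
```

```text
t: 2.1
tool_pos: [0.5278, -0.0342, 0.1915]
tool_rot: [-0.381, -3.118, -0.0]
contact_force: [-0.0, 0.4, 0.8]
opening: 0.0343
t: 3.2
tool_pos: [0.5273, -0.0328, 0.1917]
tool_rot: [-2.11, -2.327, 0.0]
contact_force: [-0.0, 0.3, -0.7]
opening: 0.034
t 3.2 p [ 0.5273 -0.0328  0.1917] local [-0.1345  0.0006  0.1917] f [-0.02  0.3  -0.67] open 0.034
tool y yaw 5.601247815411161 z [-0.001  0.    -1.   ] shift to target (tool) [-6.000e-04  1.000e-04  1.317e-01]
```

```bash
python3 -m handwheel '[0,0,0.013,0,0,0,0,0,0.013,0,0,0,0,0,0.013,0,0,0,0,0,0.013,0,0,0,0,0,0.013,0,0,0,0,0,0.013,0,0,0,0,0,0.013,0,0,0,0,0,0.013,0,0,0,0,0,0.013,0,0,0,0,0,0.013,0,0,0,0,0,0,0,0,0]' && python3 -m handwheel '[0,0,0,0,0,0,0,0,0,0,0,0,0,0,0,0,0,0,0,0,0,0,0,0,0,0,0,0,0,0]' 1 40
python3 -c "
from h import *;st([-.1345,0,.06])
snap('scene','s1');a=cv2.imread('pics/s1.png')[100:290,170:400];cv2.imwrite('pics/s1c.png',cv2.resize(a,None,fx=3,fy=3))"
```

```text
t: 4.3
tool_pos: [0.5258, -0.0325, 0.0594]
tool_rot: [-2.111, -2.322, 0.004]
contact_force: [-0.2, -0.3, -0.2]
opening: 0.0341
t: 4.8
tool_pos: [0.5279, -0.0329, 0.0626]
tool_rot: [2.113, 2.324, 0.001]
contact_force: [-0.6, -0.4, -1.0]
opening: 0.0
t 4.8 p [ 0.5279 -0.0329  0.0626] local [-0.134   0.0004  0.0626] f [-0.6  -0.42 -1.04] open 0.0
tool y yaw 5.439567077313775 z [ 0.001 -0.    -1.   ] shift to target (tool) [-0.0004 -0.0005  0.0026]
```

View pics/s1c.png

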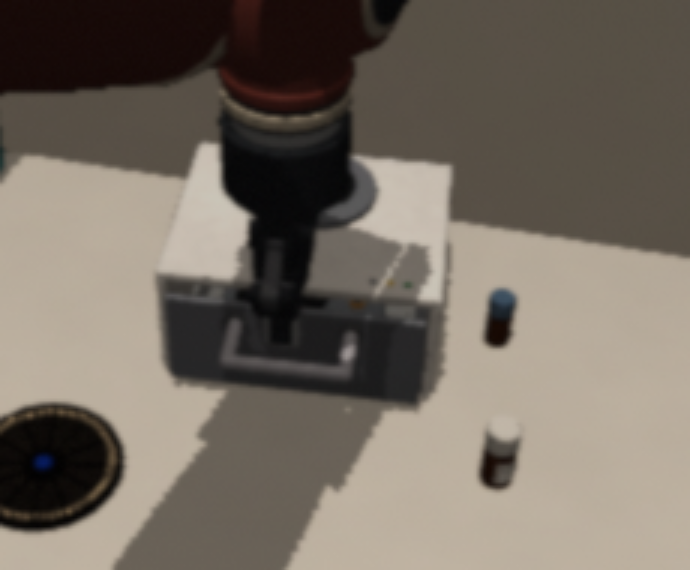

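The fingers closed on nothing. In the picture they seem to be behind or above the bar, so I'll measure where the bar is now.

```bash
python3 - <<'E'
from h import *
for n,s in(('scene0','scene'),('s1','scene')):
    P=np.load(f'pics/{n}.npz')['P'];L=np.stack([(P-C)@ex,(P-C)@ey,P[...,2]],-1)
    m=(L[...,2]>.062)&(L[...,2]<.1)&(abs(L[...,1])<.045)&(L[...,0]<-.1)&(L[...,0]>-.2)
    for a in range(-40,41,8):
        q=L[m&(abs(L[...,1]-a/1000)<.004)]
        if len(q): i=q[:,0]<np.percentile(q[:,0],40); print(n,a,np.median(q[i],0).round(4),q[:,0].min().round(4),len(q))
im,d,P=snap('top','t1');L=np.stack([(P-C)@ex,(P-C)@ey,P[...,2]],-1)
m=(L[...,2]>.06)&(L[...,2]<.095)&(abs(L[...,1])<.1)&(L[...,0]<-.08)
for a in range(-44,45,8):
    q=L[m&(abs(L[...,1]-a/1000)<.004)]
    if len(q):print('top',a,q[:,0].min().round(4),np.median(q[q[:,0]<q[:,0].min()+.01],0).round(4),len(q))
E
```

```text
scene0 -40 [-0.1354 -0.0401  0.08  ] -0.1389 63
scene0 -32 [-0.1389 -0.0309  0.0769] -0.1401 23
scene0 -24 [-0.1392 -0.0247  0.0786] -0.1398 19
scene0 -16 [-0.1383 -0.0157  0.0776] -0.1386 21
scene0 -8 [-0.1389 -0.0088  0.077 ] -0.1396 19
scene0 0 [-0.1389  0.0002  0.0781] -0.1401 21
scene0 8 [-0.1385  0.0082  0.0777] -0.1395 19
scene0 16 [-0.1382  0.0174  0.0766] -0.139 19
scene0 24 [-0.1383  0.0254  0.0771] -0.1393 21
scene0 32 [-0.1381  0.0327  0.0794] -0.1397 29
scene0 40 [-0.1351  0.0395  0.0798] -0.1399 55
s1 -40 [-0.1358 -0.0402  0.0801] -0.1392 63
s1 -32 [-0.1383 -0.0327  0.0772] -0.1394 23
s1 -24 [-0.1382 -0.0248  0.0782] -0.1396 19
s1 -16 [-0.1385 -0.0159  0.0783] -0.1399 20
s1 -8 [-0.1384 -0.0088  0.077 ] -0.1394 20
s1 0 [-0.1387 -0.0008  0.0788] -0.1397 21
s1 8 [-0.1387  0.0091  0.0781] -0.1402 18
s1 16 [-0.1379  0.0164  0.0774] -0.1388 21
s1 24 [-0.1387  0.0244  0.0763] -0.14 20
s1 32 [-0.1385  0.0335  0.0784] -0.1396 27
s1 40 [-0.1344  0.0396  0.0795] -0.1397 57
top 28 -0.0943 [-0.0931  0.0312  0.0885] 3
top 36 -0.1225 [-0.1188  0.039   0.0804] 7
top 44 -0.1374 [-0.1336  0.0431  0.0774] 6
```

```bash
python3 - <<'E'
from h import *
for n in('s1','t1'):
    P=np.load(f'pics/{n}.npz')['P'];L=np.stack([(P-C)@ex,(P-C)@ey,P[...,2]],-1)
    for z in np.arange(.065,.21,.01):
        m=(abs(L[...,2]-z)<.005)&(abs(L[...,1])<.07)&(L[...,0]<-.085+(.1 if z>.12 else 0))&(L[...,0]>-.25)
        if z<.09: m&=abs(L[...,1])<.03
        q=L[m]
        if len(q):print(n,z.round(3),len(q),'x',np.percentile(q[:,0],[2,25,50,75,98]).round(3),'y',np.percentile(q[:,1],[2,25,50,75,98]).round(3))
E
```

```text
s1 0.065 59 x [-0.096 -0.094 -0.094 -0.093 -0.092] y [-0.028 -0.021 -0.012  0.02   0.029]
s1 0.075 159 x [-0.14  -0.138 -0.135 -0.094 -0.092] y [-0.029 -0.018 -0.007  0.017  0.029]
s1 0.085 102 x [-0.138 -0.135 -0.095 -0.093 -0.091] y [-0.029 -0.021 -0.012 -0.     0.029]
s1 0.095 72 x [-0.095 -0.093 -0.092 -0.091 -0.089] y [-0.067 -0.049 -0.028  0.035  0.064]
s1 0.105 18 x [-0.146 -0.143 -0.14  -0.14  -0.136] y [-0.009 -0.007 -0.003  0.004  0.011]
s1 0.115 38 x [-0.148 -0.147 -0.145 -0.14  -0.134] y [-0.01  -0.006  0.001  0.006  0.011]
s1 0.125 45 x [-0.148 -0.147 -0.146 -0.144 -0.135] y [-0.01  -0.005 -0.001  0.004  0.011]
s1 0.135 7 x [-0.148 -0.148 -0.147 -0.147 -0.145] y [-0.003 -0.001  0.     0.003  0.007]
s1 0.145 12 x [-0.165 -0.164 -0.146 -0.142 -0.129] y [-0.012 -0.011 -0.01   0.006  0.011]
s1 0.155 23 x [-0.169 -0.165 -0.163 -0.153 -0.146] y [-0.012 -0.011 -0.009  0.001  0.013]
s1 0.165 42 x [-0.18  -0.174 -0.15  -0.148 -0.128] y [-0.015 -0.01  -0.007 -0.001  0.017]
s1 0.175 57 x [-0.188 -0.181 -0.15  -0.149 -0.128] y [-0.015 -0.011 -0.005  0.011  0.017]
s1 0.185 85 x [-0.195 -0.192 -0.176 -0.151 -0.143] y [-0.015 -0.009 -0.004  0.008  0.017]
s1 0.195 155 x [-0.196 -0.192 -0.187 -0.159 -0.126] y [-0.017 -0.009 -0.002  0.006  0.019]
s1 0.205 131 x [-0.183 -0.175 -0.17  -0.151 -0.129] y [-0.018 -0.011 -0.002  0.005  0.02 ]
t1 0.095 2 x [-0.091 -0.09  -0.09  -0.089 -0.088] y [-0.066 -0.044 -0.019  0.006  0.029]
t1 0.185 17 x [-0.195 -0.183 -0.182 -0.18  -0.106] y [-0.007 -0.001  0.009  0.011  0.014]
t1 0.195 73 x [-0.194 -0.191 -0.187 -0.183 -0.073] y [-0.01  -0.005  0.002  0.008  0.014]
t1 0.205 6 x [-0.183 -0.182 -0.181 -0.18  -0.178] y [-0.001 -0.001  0.001  0.004  0.005]
```

```bash
python3 - <<'E'
import cv2,numpy as np
a=np.load('pics/s1.npz')['im'][170:250,220:310,::-1].astype(np.float32)
a=np.clip(255*(a/255)**.5,0,255).astype(np.uint8)
cv2.imwrite('pics/s1d.png',cv2.resize(a,None,fx=7,fy=7,interpolation=cv2.INTER_CUBIC))
E
```

```text
(no output)
```

View pics/s1d.png

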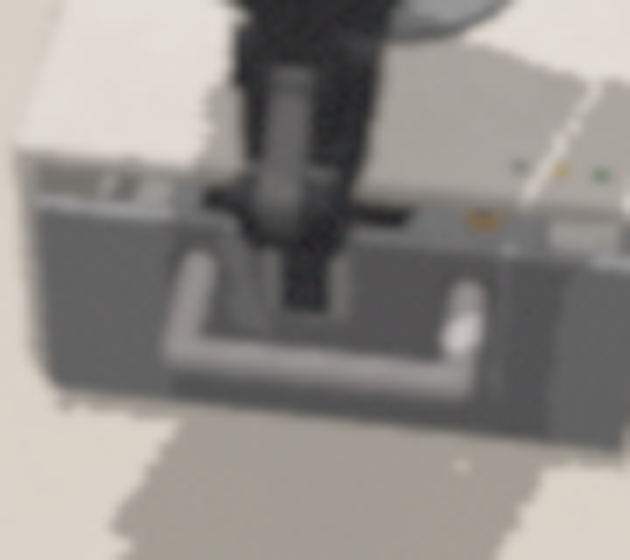

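```bash
python3 - <<'E'
from h import *
f,cx,cy,R,t=cal('scene')
for z in(.06,.07,.08,.09,.1,.11,.12):
    p=R@(C-.14*ex+np.array([0,0,z]))+t;print(z,(f*p[:2]/p[2]+[cx,cy]).round(1),p[2].round(3))
z=np.load('pics/s1.npz');P=z['P'];L=np.stack([(P-C)@ex,(P-C)@ey,P[...,2]],-1)
for r in range(196,226,2):print(r,z['d'][r,264].round(3),L[r,264].round(3),z['im'][r,264])
print(ctrl.get_obs()['q'],ctrl.pinch_z)
E
```

```text
0.06 [263.4 229.9] 0.818
0.07 [263.5 226.5] 0.812
0.08 [263.5 222.9] 0.805
0.09 [263.6 219.4] 0.799
0.1 [263.6 215.7] 0.792
0.11 [263.7 212. ] 0.785
0.12 [263.7 208.3] 0.779
196 0.692 [-0.189 -0.007  0.196] [20 20 20]
198 0.689 [-0.193 -0.007  0.195] [17 16 18]
200 0.69 [-0.195 -0.008  0.192] [12 12 12]
202 0.695 [-0.193 -0.008  0.186] [7 7 8]
204 0.716 [-0.18  -0.006  0.169] [7 6 7]
206 0.765 [-0.147 -0.001  0.133] [8 8 9]
208 0.768 [-0.147 -0.002  0.128] [8 8 9]
210 0.773 [-0.146 -0.001  0.121] [10  9 10]
212 0.78 [-0.144 -0.001  0.114] [10 10 11]
214 0.783 [-0.144 -0.001  0.109] [18 18 18]
216 0.856 [-0.095  0.005  0.055] [31 30 30]
218 0.862 [-0.094  0.005  0.047] [29 28 29]
220 0.81 [-0.132  0.     0.081] [78 74 74]
222 0.807 [-0.137 -0.001  0.08 ] [85 80 80]
224 0.808 [-0.139 -0.001  0.076] [53 50 50]
[-2.02979264e-01 -5.98828899e-02  1.95047114e+00 -2.32228332e-05
  1.25056839e+00 -2.97854831e-01] 0.0187
```

The fingertips are really at z≈0.105 according to both depth and colour, although the reported TCP z is 0.063. Closing to 0 with no force supports this. The camera agrees with the known bench and bar heights, so I'll trust it over the reported z. I'll reopen, go 45 mm lower and look again.

```bash
python3 -m handwheel '[0,0,0,0,0,0,0,0,0,0,0,0,0,0,0,0,0,0,0,0,0,0,0,0,0,0,0.009,0,0,0,0,0,0.009,0,0,0,0,0,0.009,0,0,0,0,0,0.009,0,0,0,0,0,0.009,0,0,0,0,0,0,0,0,0]' 0.6 && python3 - <<'E'
from h import *
st([-.1345,0,.018])
im,d,P=snap('scene','s2')
L=np.stack([(P-C)@ex,(P-C)@ey,P[...,2]],-1)
for r in range(206,240,2):print(r,L[r,264].round(3),im[r,264])
a=np.clip(255*(im[160:250,210:320,::-1]/255.)**.5,0,255).astype(np.uint8)
cv2.imwrite('pics/s2d.png',cv2.resize(a,None,fx=6,fy=6,interpolation=cv2.INTER_CUBIC))
E
```

```text
t: 5.9
tool_pos: [0.526, -0.0325, 0.015]
tool_rot: [-2.111, -2.322, 0.003]
contact_force: [-0.9, 0.7, 0.6]
opening: 0.0338
t 5.9 p [ 0.526  -0.0325  0.015 ] local [-0.1358  0.001   0.015 ] f [-0.89  0.74  0.55] open 0.0338
tool y yaw 5.439394121021028 z [-0.004  0.001 -1.   ] shift to target (tool) [-0.001   0.0013 -0.003 ]
206 [-0.177 -0.006  0.162] [16 16 16]
208 [-0.171 -0.005  0.151] [14 13 13]
210 [-0.16  -0.003  0.135] [12 12 12]
212 [-0.154 -0.003  0.124] [15 16 16]
214 [-0.191 -0.008  0.155] [13 14 14]
216 [-0.199 -0.009  0.158] [18 19 19]
218 [-0.2   -0.009  0.154] [14 14 14]
220 [-0.202 -0.009  0.151] [8 8 9]
222 [-0.196 -0.009  0.141] [ 8  9 10]
224 [-0.196 -0.008  0.135] [6 6 7]
226 [-0.191 -0.008  0.125] [8 9 9]
228 [-0.189 -0.008  0.117] [8 8 9]
230 [-0.184 -0.007  0.107] [9 9 9]
232 [-0.165 -0.005  0.081] [13 13 14]
234 [-0.167 -0.005  0.077] [14 14 14]
236 [-0.165 -0.005  0.069] [17 16 16]
238 [-0.166 -0.005  0.066] [50 47 43]
```

View pics/s2d.png

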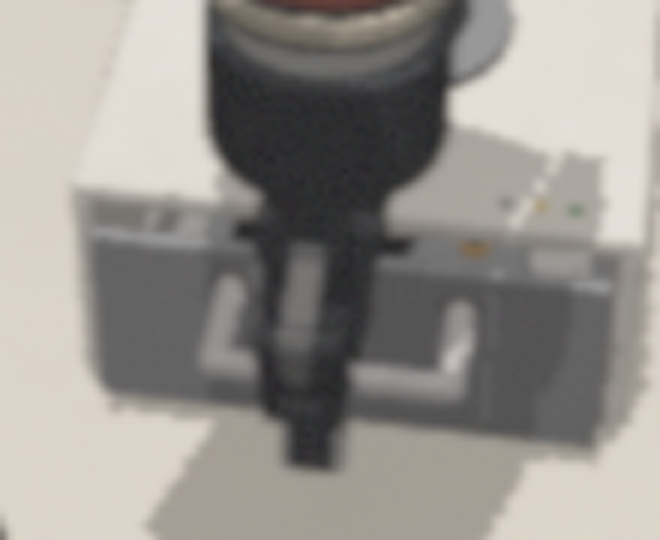

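The front finger is now in front of the bar with its tip at z≈0.065. The true tip is about 45–50 mm above the reported TCP. Closing now.

```bash
python3 -m handwheel '[0,0,0,0,0,0,0,0,0,0,0,0,0,0,0,0,0,0,0,0,0,0,0,0,0,0,0,0,0,0,0,0,0,0,0,0]' 1 40; python3 -c "
from h import *;st([-.22,0,.018])"
```

```text
t: 6.55
tool_pos: [0.528, -0.033, 0.0177]
tool_rot: [2.113, 2.324, 0.001]
contact_force: [-1.1, -0.1, 3.7]
opening: 0.0084
t 6.55 p [ 0.528  -0.033   0.0177] local [-0.1339  0.0004  0.0177] f [-1.07 -0.15  3.75] open 0.0084
tool y yaw 5.437784533994271 z [ 0.001 -0.    -1.   ] shift to target (tool) [-0.0004 -0.0861 -0.0004]
```

```bash
python3 -m handwheel '[0,-0.0078,0,0,0,0,0,-0.0078,0,0,0,0,0,-0.0078,0,0,0,0,0,-0.0078,0,0,0,0,0,-0.0078,0,0,0,0,0,-0.0078,0,0,0,0,0,-0.0078,0,0,0,0,0,-0.0078,0,0,0,0,0,-0.0078,0,0,0,0,0,-0.0078,0,0,0,0,0,-0.0078,0,0,0,0,0,0,0,0,0,0,0,0,0,0,0,0,0,0,0,0,0,0]'; python3 -c "
from h import *;st([-.22,0,.018])
im,d,P=snap('scene','s3');snap('top','t3')
a=cv2.imread('pics/s3.png')[150:290,180:360];b=cv2.imread('pics/t3.png')[110:280,200:370];f=lambda x:cv2.resize(x,(400,360),interpolation=cv2.INTER_CUBIC)
cv2.imwrite('pics/c3.png',cv2.hconcat([f(a),f(b)]))"
```

```text
t: 7.95
tool_pos: [0.4409, -0.0412, 0.0176]
tool_rot: [-2.112, -2.323, 0.003]
contact_force: [-2.6, -0.1, 9.8]
opening: 0.0086
t 7.95 p [ 0.4409 -0.0412  0.0176] local [-0.2214  0.0004  0.0176] f [-2.64 -0.13  9.78] open 0.0086
tool y yaw 5.4464871191563375 z [-0.003 -0.    -1.   ] shift to target (tool) [-0.0004  0.0014 -0.0004]
```

View pics/c3.png

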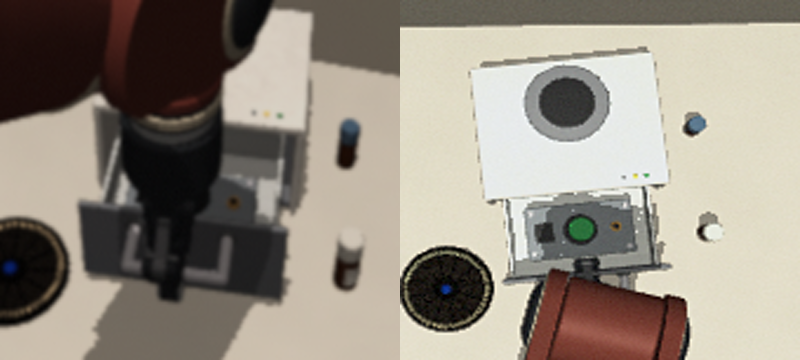

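The drawer is fully out and the green button shows at about (276,218) in the top image. Next I'll release the bar, rise 70 mm and shut the fingers, then locate the button.

```bash
python3 -m handwheel '[0,0,0,0,0,0,0,0,0,0,0,0,0,0,0,0,0,0,0,0,0,0,0,0,0,0,-0.014,0,0,0,0,0,-0.014,0,0,0,0,0,-0.014,0,0,0,0,0,-0.014,0,0,0,0,0,-0.014,0,0,0,0,0,0,0,0,0]' 0.6 && python3 -m handwheel '[0,0,0,0,0,0,0,0,0,0,0,0,0,0,0,0,0,0,0,0,0,0,0,0,0,0,0,0,0,0]' 1 40;  python3 - <<'E'
from h import *
z=np.load('pics/t3.npz')
def btn(im,P):
    h=cv2.cvtColor(im,cv2.COLOR_RGB2HSV);v,u=np.mgrid[:384,:512]
    m=(h[...,0]>45)&(h[...,0]<80)&(h[...,1]>110)&(u>255)&(u<300)&(v>190)&(v<240)&(P[...,2]>.06)
    q=P[m];c=(q.min(0)+q.max(0))/2;print(len(q),u[m].mean(),v[m].mean(),'med',np.median(q,0).round(4),'mid',c.round(4),np.ptp(q,axis=0).round(3));return np.r_[((np.median(q,0)-C)@ex),((np.median(q,0)-C)@ey)]
def front(P,w=(-.09,.09)):
    L=np.stack([(P-C)@ex,(P-C)@ey,P[...,2]],-1);m=(L[...,2]>.083)&(L[...,2]<.096)&(L[...,0]<-.15)&(L[...,0]>-.21)&(abs(L[...,1])<.09)
    print('front edge',np.percentile(L[m][:,0],[5,50,95]).round(4))
b=btn(z['im'],z['P']);print(b);front(z['P'])
im,d,P=snap('top','t4');print(btn(im,P));front(P)
st([b[0],b[1],.09])
im,d,P=snap('scene','s4');L=np.stack([(P-C)@ex,(P-C)@ey,P[...,2]],-1)
m=(abs(L[...,1])<.012)&(L[...,0]<-.195)&(L[...,0]>-.26)&(L[...,2]>.095)
print('lowest finger z',np.percentile(L[m][:,2],[0,2,5,10]).round(4),L[m][L[m][:,2]<.14].mean(0).round(3))
E
```

```text
t: 9.05
tool_pos: [0.4441, -0.0415, 0.0902]
tool_rot: [2.11, 2.321, 0.004]
contact_force: [-0.3, -0.7, -1.5]
opening: 0.0346
t: 9.55
tool_pos: [0.4419, -0.0409, 0.0866]
tool_rot: [-2.113, -2.324, 0.001]
contact_force: [0.0, 0.4, -0.7]
opening: 0.0
90 276.5 217.84444444444443 med [ 0.5377 -0.0324  0.0834] mid [ 0.5377 -0.0326  0.082 ] [0.026 0.023 0.011]
[-1.24146683e-01  2.02047343e-05]
front edge [-0.1806 -0.1777 -0.1749]
92 276.4021739130435 217.8913043478261 med [ 0.5377 -0.0313  0.0837] mid [ 0.5377 -0.0312  0.0824] [0.025 0.025 0.013]
[-0.12406252  0.00110251]
front edge [-0.1805 -0.1777 -0.1749]
t 9.6 p [ 0.4419 -0.0409  0.0867] local [-0.2203  0.0006  0.0867] f [-0.03  0.61 -0.16] open -0.0001
tool y yaw 5.443478389288613 z [-0.001  0.    -1.   ] shift to target (tool) [-0.0006  0.0961 -0.0033]
lowest finger z [0.1256 0.1368 0.145  0.1795] [-0.227 -0.     0.135]
```

The button is at local x = -0.124 on the centreline, with z = 0.0835 against the expected 0.084. The drawer front is at -0.178 to -0.18, so the drawer is out about 98–100 mm. Moving above the cap.

```bash
python3 -m handwheel '[0,0.012,0,0,0,0,0,0.012,0,0,0,0,0,0.012,0,0,0,0,0,0.012,0,0,0,0,0,0.012,0,0,0,0,0,0.012,0,0,0,0,0,0.012,0,0,0,0,0,0.0125,0,0,0,0,0,0,0.007,0,0,0,0,0,0.007,0,0,0,0,0,0.007,0,0,0,0,0,0.007,0,0,0,0,0,0,0,0,0,0,0,0,0,0,0]' && python3 - <<'E'
from h import *
st([-.1241,.0005,.04])
im,d,P=snap('scene','s5')
a=np.clip(255*(im[140:260,200:330,::-1]/255.)**.6,0,255).astype(np.uint8)
cv2.imwrite('pics/s5d.png',cv2.resize(a,None,fx=5,fy=5,interpolation=cv2.INTER_CUBIC))
E
```

```text
t: 11.05
tool_pos: [0.5378, -0.0318, 0.0588]
tool_rot: [-2.113, -2.324, 0.001]
contact_force: [0.1, -0.2, 0.6]
opening: -0.0001
t 11.05 p [ 0.5378 -0.0318  0.0588] local [-0.124   0.0006  0.0588] f [ 0.07 -0.22  0.55] open -0.0001
tool y yaw 5.432986769579928 z [-0.001  0.    -1.   ] shift to target (tool) [-0.0001 -0.0001  0.0188]
```

View pics/s5d.png

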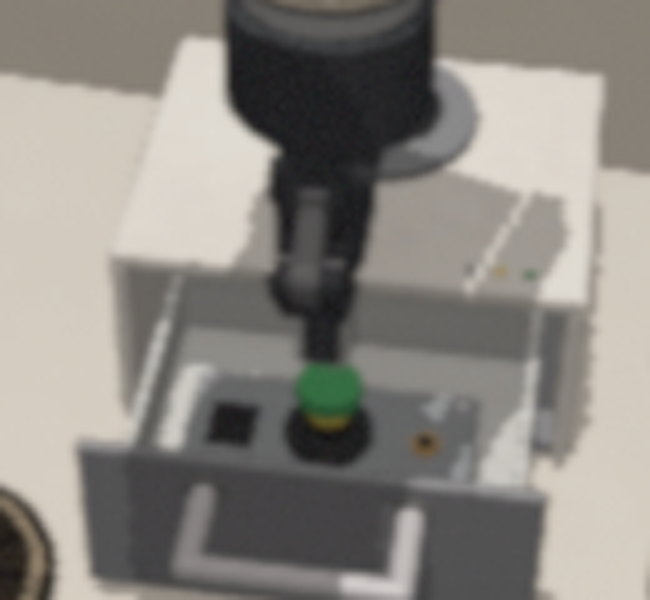

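The fingers are centred above the green cap, with the tip at about (322,360) and the cap at (330,385). Descending in small steps and watching the force.

```bash
Z='python3 -m handwheel'; 
python3 -m handwheel '[0,0,0.002,0,0,0,0,0,0.002,0,0,0,0,0,0.002,0,0,0,0,0,0.002,0,0,0,0,0,0,0,0,0,0,0,0,0,0,0]'
python3 -m handwheel '[0,0,0.001,0,0,0,0,0,0.001,0,0,0,0,0,0,0,0,0,0,0,0,0,0,0]'
python3 -m handwheel '[0,0,0.001,0,0,0,0,0,0.001,0,0,0,0,0,0,0,0,0,0,0,0,0,0,0]'; python3 -c "
from h import *;st([-.1241,.0005,.04])"
```

```text
t: 11.7
tool_pos: [0.5382, -0.0318, 0.051]
tool_rot: [-2.113, -2.324, 0.0]
contact_force: [-0.4, 0.6, -0.0]
opening: 0.0002
t: 12.1
tool_pos: [0.5382, -0.0318, 0.0491]
tool_rot: [-2.114, -2.324, 0.0]
contact_force: [-0.2, -0.2, 0.7]
opening: 0.0001
t: 12.5
tool_pos: [0.5382, -0.0318, 0.047]
tool_rot: [-2.113, -2.324, 0.0]
contact_force: [0.3, -0.3, 0.5]
opening: 0.0001
t 12.5 p [ 0.5382 -0.0318  0.047 ] local [-0.1236  0.0005  0.047 ] f [ 0.31 -0.28  0.51] open 0.0001
tool y yaw 5.440165611602652 z [-0. -0. -1.] shift to target (tool) [-0.     -0.0005  0.007 ]
```

```bash
for i in 1 2 3 4; do python3 -m handwheel '[0,0,0.001,0,0,0,0,0,0,0,0,0,0,0,0,0,0,0]' | grep -E 'pos|force'; done
```

```text
tool_pos: [0.5382, -0.0318, 0.0461]
contact_force: [0.6, 0.3, -1.4]
tool_pos: [0.5382, -0.0318, 0.045]
contact_force: [-0.6, 0.0, -0.6]
tool_pos: [0.5384, -0.0318, 0.0444]
contact_force: [-1.3, 0.4, 2.8]
tool_pos: [0.5384, -0.0318, 0.0433]
contact_force: [-1.1, 0.4, 2.8]
```

Contact came at reported z≈0.0447, so half travel should be at z≈0.0367 with about 7 N.

```bash
for i in 1 2 3; do python3 -m handwheel '[0,0,0.001,0,0,0,0,0,0.001,0,0,0,0,0,0,0,0,0,0,0,0,0,0,0]' | grep -E '^t|pos|force'; done; python3 - <<'E'
from h import *
f=[]
for i in range(4):
    im,d,P=snap('scene','s6');o=ctrl.get_obs();f.append(np.r_[o['contact_force'],o['tool_pos'][2]])
print(np.mean(f,0).round(4))
h=cv2.cvtColor(im,cv2.COLOR_RGB2HSV);v,u=np.mgrid[:384,:512]
m=(h[...,0]>45)&(h[...,0]<85)&(h[...,1]>100)&(u>240)&(u<290)&(v>200)&(v<235)
z0=np.load('pics/s5.npz')
for I,Q in((z0['im'],z0['P']),(im,P)):
    h=cv2.cvtColor(I,cv2.COLOR_RGB2HSV);m=(h[...,0]>45)&(h[...,0]<85)&(h[...,1]>100)&(u>240)&(u<290)&(v>200)&(v<240)
    print(m.sum(),v[m].min(),v[m].max(),v[m].mean(),np.percentile(Q[m][:,2],[50,90]).round(4))
a=np.clip(255*(im[200:245,240:295,::-1]/255.)**.6,0,255).astype(np.uint8);b=np.clip(255*(z0['im'][200:245,240:295,::-1]/255.)**.6,0,255).astype(np.uint8)
cv2.imwrite('pics/s6d.png',cv2.resize(cv2.hconcat([b,a]),None,fx=7,fy=7,interpolation=cv2.INTER_CUBIC))
E
```

```text
t: 14.1
tool_pos: [0.5384, -0.0318, 0.0413]
tool_rot: [2.113, 2.324, 0.0]
contact_force: [-0.4, 0.7, 4.0]
t: 14.5
tool_pos: [0.5384, -0.0318, 0.0393]
tool_rot: [2.113, 2.324, 0.0]
contact_force: [-1.5, -0.3, 5.0]
t: 14.9
tool_pos: [0.5384, -0.0319, 0.0375]
tool_rot: [2.113, 2.324, 0.0]
contact_force: [-2.3, 0.3, 6.8]
[-2.7214  0.6286  6.1469  0.0375]
114 213 222 217.7982456140351 [0.0833 0.0852]
75 218 225 222.29333333333332 [0.0756 0.0777]
```

View pics/s6d.png

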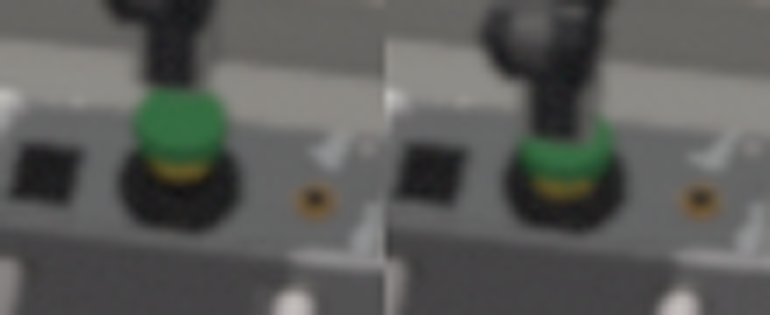

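In the right half, the fingers are on the cap and it has gone down about 7 mm. Three estimates agree on that: 7.2 mm from pose, 7.7 mm from depth and about 6.5 mm from force. I'll go 0.8 mm further and hold.

```bash
python3 -m handwheel '[0,0,0.0008,0,0,0,0,0,0,0,0,0,0,0,0,0,0,0,0,0,0,0,0,0,0,0,0,0,0,0,0,0,0,0,0,0,0,0,0,0,0,0,0,0,0,0,0,0,0,0,0,0,0,0,0,0,0,0,0,0]'; python3 -m handwheel '[0,0,0,0,0,0,0,0,0,0,0,0,0,0,0,0,0,0,0,0,0,0,0,0,0,0,0,0,0,0,0,0,0,0,0,0,0,0,0,0,0,0,0,0,0,0,0,0,0,0,0,0,0,0,0,0,0,0,0,0,0,0,0,0,0,0,0,0,0,0,0,0,0,0,0,0,0,0,0,0,0,0,0,0,0,0,0,0,0,0,0,0,0,0,0,0,0,0,0,0,0,0,0,0,0,0,0,0,0,0,0,0,0,0,0,0,0,0,0,0]'; python3 - <<'E'
from h import *
f=[]
for i in range(6):
    im,d,P=snap('scene','s7');o=ctrl.get_obs();f.append(np.r_[o['contact_force'],o['tool_pos'][2]])
print(np.mean(f,0).round(4))
v,u=np.mgrid[:384,:512];h=cv2.cvtColor(im,cv2.COLOR_RGB2HSV);m=(h[...,0]>45)&(h[...,0]<85)&(h[...,1]>100)&(u>240)&(u<290)&(v>200)&(v<240)
print(m.sum(),np.percentile(P[m][:,2],[50,90]).round(4))
L=np.stack([(P-C)@ex,(P-C)@ey,P[...,2]],-1);q=L[(L[...,2]>.086)&(L[...,2]<.094)&(L[...,0]<-.165)&(L[...,0]>-.2)&(abs(L[...,1])<.085)]
print('front',np.percentile(q[:,0],[5,50,95]).round(4))
a=np.load('pics/scene0.npz');
for n,w in dict(brown=(.535,-.18,.053),blue=(.665,-.168,.047),disc=(.468,.12,.01)).items():
    r=.06 if n=='disc' else .02
    for Q in(a['P'],P):
        k=(np.hypot(Q[...,0]-w[0],Q[...,1]-w[1])<r)&(Q[...,2]>w[2]-.008)&(Q[...,2]<w[2]+.01);print(n,k.sum(),Q[k].mean(0).round(4))
E
```

```text
t: 16.1
tool_pos: [0.5385, -0.0318, 0.0368]
tool_rot: [2.113, 2.324, 0.0]
contact_force: [-3.0, 0.4, 6.6]
opening: -0.0002
t: 18.1
tool_pos: [0.5384, -0.0318, 0.0368]
tool_rot: [2.113, 2.324, 0.0]
contact_force: [-2.2, 0.5, 6.9]
opening: -0.0002
[-2.5297  0.4464  6.4603  0.0368]
74 [0.0745 0.0765]
front [-0.1814 -0.1791 -0.1754]
brown 106 [ 0.5312 -0.1817  0.0509]
brown 108 [ 0.5311 -0.1818  0.0509]
blue 60 [ 0.6674 -0.1677  0.0449]
blue 63 [ 0.6667 -0.1676  0.0449]
disc 1782 [0.4627 0.12   0.006 ]
disc 1780 [0.4627 0.1202 0.006 ]
```

```bash
python3 -c "
from h import *
print(ctrl.finish_job())"
```

```text
the job is handed in; nothing more can be done
None
```

I pulled the drawer all the way out by its bar handle and pressed the green button half-way with the closed fingers. I held it there for over 3 s and handed the job in at about 18.4 s, still holding. No verdict was reported.

**Last checks:**
- **Drawer:** its front sits about 99 mm further out than when shut, so it is practically at the end stop.
- **Button travel:** 7.9 mm from the tool pose since first contact, about 8.7 mm from camera depth and about 6.8 mm from the spring force. These differ by up to 2 mm, but all lie within the 5–11 mm allowed.
- **Push on the cap:** about 6.5 N downward, plus about 2.5 N sideways.
- **Vials and disc:** within 1 mm of where they stood. Both vial tops are at the same height as before, so they are still upright.

**What disagreed:** the real fingertips were about 40–50 mm higher than the reported tool position. My first attempt to grip the handle therefore closed on nothing above the bar and moved nothing. After that I set heights from the camera and from contact force.

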